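Tip a packed instrument case out of its rack and clamp it in the dock

ROBOT

A 6-joint arm with a two-finger parallel gripper is mounted at the origin on the work surface. World frame = base frame: x ahead of the robot, y to its left, z up, the work surface at z = 0. Lengths are in mm, angles in rad, forces in N, time in s.
With the tool pointing down it reaches from about 400 to 925 mm from the base axis. Payload 12.5 kg.
Tool frame: the origin (TCP) lies midway between the tips of the shut fingers; the grasp point (between the pads) lies 19 mm behind it; z points along the fingers, y is the line along which they close (so a half turn about z gives the same grasp; the last joint's range is limited). The gripper opens to 95 mm and grips with 3 to 60 N. Pads are 20 mm wide; open, the fingers measure 119 mm over their backs; the gripper's body (75 mm by 180 mm) begins 59 mm behind the grasp point.
Start: joints at [1.016, 0.491, 1.559, -0, 1.092, -0.106], TCP at [271.165, 563.131, 214.661] pointing down, gripper open.
Joint ranges: [-3.1, 3.1], [-0.84, 2.19], [0.05, 2.79], [-1.13, 4.28], [0.06, 2.93], [-2.69, 2.69]. Speed limits (rad/s): [2.22, 2.22, 2.79, 3.14, 3.14, 3.14].

INTERFACE

Orientations are given as [roll, pitch, yaw] about the fixed x, y, z axes, in that order (R = Rz(yaw) Ry(pitch) Rx(roll)).
In Python, from cell import readout, eyes, env gives the robot as it stands.
- The arm moves only by the tool move_arm, never from a script. Its argument "plan" is a list of rows, each a list of 3 entries, a list of its own where there are three numbers: the turn, a rotation vector about the tool's x, y, z in degrees, then the shift along the tool's x, y, z in m, then the gripper command: -1 is shut, 1 is fully open, values between are in proportion. In form: [[[ax, ay, az], [x, y, z], jaw], ...]. A call has 1 to 5 rows; each row is the pose to reach, as a shift and turn from the pose commanded when the call began, along the tool's axes at that moment; what a row does not reach only later rows make up. A row lasts 1/8 s, in which the tool goes at most 62.5 mm and 10.7 degrees, less where a joint would pass 70% of its speed; a pose out of reach is approached as far as the arm can. A call with a gripper value outside its range is refused whole. The fingers move at their own pace and stop on an object; the grip force is fixed at half the most. Time passes only in rows, so rows that repeat a pose let the fingers close. It gives the time, the measured TCP pose, the force, the opening and the grip force at its end, in the units of the state.
- readout.state(): the state, without advancing time (a new reading comes with each control period).
- eyes.read_camera(name): name is "scene" or "side" or "wrist"; returns a dict with "img" (400x640x3 uint8, red, green, blue), "K" (3x3 intrinsics, pixels), "extrinsics" (4x4, takes a point from camera to world coordinates). Camera axes: x right, y up, looking along -z (the intrinsics and any distortion apply to the point x, -y, -z); pixel columns grow to the right and rows downward; lengths in mm; the calibration is good to about 2 mm. A picture is of the moment at which its call begins. There is no depth.
- env.job_done(): hands the job in; it is judged then, once.
Trained networks look in a picture, given as the dict that the camera call returned (one of the last four; its "shot" number tells which), for a name from the list of things; names that differ only in an ending like _2 or _b are one class to them, and where a whole thing is asked for, a point or a joint stands for the part that bears it (a point fixed in the world has none). Each returns a list of dicts, best first, with "score" (0 to 1); they miss things now and then, are a little off and sometimes report something else, mostly with a low value. They report only what shows in the picture. A call takes as long as a camera call.
- eyes.cut_out(picture, name): "mask" (400x640 bool, what is visible of it) and "uv" ([column, row] in pixels, amid what is visible of it).
The state is a dict: "t": time; "joints": joint angles; "qvel": joint speeds; "tau": joint torques, N m; "eef_pos": TCP position; "tcp_rot": TCP orientation; "ft_force": force on the tool from outside, world axes, zero at the start; "moment": the same for the moment, N m; "opening": opening from 0.0 (shut) to 1.0 (fully open); "grip_force": force on a finger pad.
Only numpy, scipy, OpenCV 4.12 (cv2) and the standard library are available. Lean on these libraries where they do the work, as an engineer would, in place of code of your own. Each camera call takes 0.05 s, during which the arm holds its last target. There are 200 camera calls.

TASK

Take the case with the raised grip out of the packed row: tip its top well forward out from under the board, by about 25 degrees, then draw it up over the sill and free, leaving the other cases standing in their places. Lower it upright onto the clamping dock between the two jaws, square to them and about midway along them, and let go only once it stands there. Then slide the moving jaw up until the case is held snugly against the fixed jaw.

Things in the scene. Friction and masses are not known exactly. Their poses are not given: they have to be found in the camera images.
- case_center (a point): Centre of the case with the raised grip: a grey hard case 70 (x) x 40 (y) x 150 mm (z, up), 0.2 to 0.45 kg, standing in one of the three inner places of the row, the only one with a grip. Its front (-x) faces the rack's sill and the robot.
- case_grip (a point): Grasp point on that case's grip, 48 mm in front (-x) of and 101 mm above the case's centre, axes as the case's. The grip is a black upright fin on the top front corner, 14 mm thick in y; from this point it reaches 18 mm each way in x, 24 mm up and 26 mm down. A 14 mm thick bracket runs from it down the front face.
- rack: Fixed rack holding five cases side by side along its y, pitch 42 mm, 2 mm gaps. Origin on the table under the row's middle, x away from the robot. Floor 12 mm above the table; case fronts at x -35, backs at x +35; back stop from x +55, top 28 mm up. Side cheeks at y +-107 to +-117 mm, 198 mm high for x -19 to +27, else 60 mm.
- rack_sill (a point): Middle of the top edge of the rack's front sill: it runs along y, x -61 to -51 mm of the rack, its top 42 mm above the table, 30 mm above the rack's floor. Cases stand 16 mm behind it.
- rack_board (a point): Middle of the front lower edge of the board over the row: rack x from -19 to +27 mm, underside 186, top 198 mm above the table, 24 mm above the tallest cases. So a case cannot be lifted upright over the sill: its top must first be tipped some 20 to 25 degrees towards the sill.
- dock: Fixed clamping dock. Origin on the table; base plate 120 (x) x 250 mm (y -85 to +165), top 12 mm above the table. Fixed jaw 90 mm wide in x, inner face at y -60 mm, 15 mm thick, top 52 mm above the table. The case stands on the base plate between the jaws, its 40 mm thickness along the dock's y, either way round.
- jaw (a joint): Sliding jaw, m: its face is at dock y = 45 mm minus this value, so the gap between the jaws is 105 mm minus it; 65 mm is closed on the 40 mm case. Travel 0 to 85, starts at 0 to 25 mm. Stiff: about 3.5 N moves it, it stays where left. 90 mm wide in x, top 52 mm above the table.
- jaw_plate (a point): Centre of the sliding jaw's upright push plate: 60 (dock x) x 12 (dock y) x 56 mm tall, centre 42, top 70 mm above the table, 81 mm to the +y side of the jaw's face. Pushing its outer (+y) side towards -y closes the jaw. Axes as the dock's.
- box_a_center (a point): One of the other cases of the row, flat-topped, without grip: 70 x 40 x 150 mm, 0.55 kg. Point at its centre, axes as the row's; stands at the row's -y end.
- box_b_center (a point): One of the other cases of the row, flat-topped, without grip: 70 x 40 x 138 mm, 0.55 kg. Point at its centre, axes as the row's; in one of the three inner places.
- box_c_center (a point): One of the other cases of the row, flat-topped, without grip: 70 x 40 x 150 mm, 0.55 kg. Point at its centre, axes as the row's; in one of the three inner places.
- box_d_center (a point): One of the other cases of the row, flat-topped, without grip: 70 x 40 x 132 mm, 0.55 kg. Point at its centre, axes as the row's; stands at the row's +y end.

How it is judged (in metres and radians):
On the way, in this order (a step that is already met when the one before it is completed fails the run):
1. the case is tipped at least 17 degrees while still in the rack (angle between case_center's own z axis and vertical above 0.3 rad and x of case_center in the frame of rack above -0.11 m), for 0.1 s.
2. the case is out of the rack (x of case_center in the frame of rack below -0.13 m), for 0.1 s.
3. the case is lowered, held, to within 12 mm of the dock's base plate, upright, between the jaws (height (world z) of case_center below 0.099 m and angle between case_center's own z axis and vertical below 0.15 rad and contact force between the fingers and case above 0.5 N and x of case_center in the frame of dock between -0.03 and 0.03 m and y of case_center in the frame of dock between -0.065 and 0.035 m), for 0.1 s.
At the end, for the whole second after the job is handed in: The case stands upright (within 4 degrees) on the dock's base plate, square to the jaws within 7 degrees and within 30 mm of their middle in x; the sliding jaw is closed on it (joint 60 to 70 mm, under 5 mm of play); each other case stands upright in the rack within 25 mm of where it began (height (world z) of case_center between 0.082 and 0.092 m and angle between case_center's own z axis and vertical below 0.07 rad and angle between the y axis of case_center and the y axis of dock, either way round below 0.12 rad and value of joint jaw between 0.06 and 0.07 m and x of case_center in the frame of dock between -0.03 and 0.03 m and y of case_center in the frame of dock between -0.065 and 0.035 m and angle between each of box_a_center, box_b_center, box_c_center, box_d_center's own z axis and vertical below 0.1 rad and distance of each of box_a_center, box_b_center, box_c_center, box_d_center from where it was at the start of the episode below 0.025 m); the robot touches nothing.
It fails at once if another case is tipped by more than 20 degrees or carried off (angle between any of box_a_center, box_b_center, box_c_center, box_d_center's own z axis and vertical above 0.35 rad or distance of any of box_a_center, box_b_center, box_c_center, box_d_center from where it was at the start of the episode above 0.05 m).
It fails at once if the case is tipped over (more than 63 degrees) (angle between case_center's own z axis and vertical above 1.1 rad).
It also fails if it takes over 58 s, if anything falls off the work surface, if the arm or the gripper's body presses on something with over 40 N, if the wrist force passes 120 N, or if a joint passes its speed limit or range.

## Working session

There is one attempt and no reset: what is moved stays moved. The work goes in short steps, Python scripts to look and compute and a tool call to move; the robot and the scene stay as the last step left them, time stands still between calls to the robot, and variables do not carry over. Pictures are saved under pics/ and viewed, at most 10 in all, crops included, and the job is handed in when it is done.

Besides the shell and the picture viewer there is one more tool, called after "Call:" by a JSON object that holds its "method" and its "body". move_arm: Moves the arm, as the interface text tells. Its arguments: {"type":"object","properties":{"plan":{"type":"array","items":{"type":"array"}}},"required":["plan"]}

```bash
ls; mkdir -p pics; python3 - <<'E'
from cell import readout, eyes, env
import cv2
print(readout.state())
for n in ["scene","side","wrist"]:
    p=eyes.read_camera(n)
    cv2.imwrite(f"pics/{n}0.png",p["img"][:,:,::-1])
    print(n,p["K"].tolist(),p["extrinsics"].round(3).tolist(),[k for k in p])
    for t in ["case_center","case_grip","rack","rack_board","dock","jaw","jaw_plate","box_a_center"]:
        try:
            r=eyes.cut_out(p,t); print(t,[(round(d["score"],2),[round(float(x)) for x in d["uv"]],int(d["mask"].sum())) for d in r][:4])
        except Exception as e: print(t,e)
E
```

```text
pics
{'t': 0.0, 'joints': array([ 1.01641664e+00,  4.91556677e-01,  1.55944669e+00, -6.33756773e-06,
        1.09171676e+00, -1.05576278e-01]), 'qvel': array([ 0.00043952,  0.00075651, -0.00154271,  0.00211238, -0.0002452 ,
        0.001888  ]), 'tau': array([-3.89075558e-04, -6.12653446e+01, -2.58172649e+01,  6.91817561e-02,
        4.83672868e-02, -1.88131025e-04]), 'eef_pos': array([271.0164255 , 562.90841951, 214.06449521]), 'tcp_rot': array([-3.14047086e+00, -1.13224575e-04,  2.69279211e+00]), 'ft_force': array([-0.72719861,  0.91233204, -0.10727071]), 'moment': array([-0.00023003, -0.01726025, -0.0099184 ]), 'grip_force': 0.0, 'opening': 0.9972827425537225}
scene [[462.4919803417922, 0.0, 318.3685028198895], [0.0, 462.4919803417922, 195.90932947257772], [0.0, 0.0, 1.0]] [[0.491, -0.657, 0.572, 1093.458], [0.871, 0.358, -0.337, -252.475], [0.017, 0.664, 0.748, 838.017], [0.0, 0.0, 0.0, 1.0]] ['img', 'K', 'extrinsics', 'shot']
case_center [(0.88, [245, 286], 1519), (0.51, [210, 281], 7378)]
case_grip [(0.76, [242, 287], 1420)]
rack [(0.59, [210, 286], 6861)]
rack_board [(0.6, [21
[... 427 characters left out ...]
K', 'extrinsics', 'shot']
case_center [(0.86, [373, 262], 1449)]
case_grip [(0.72, [374, 266], 1559)]
rack [(0.86, [423, 313], 8392)]
rack_board [(0.56, [424, 310], 8459)]
dock [(0.74, [299, 176], 1014), (0.73, [296, 190], 3221)]
jaw [(0.94, [294, 175], 986)]
jaw_plate [(0.83, [297, 177], 958)]
box_a_center [(0.86, [409, 342], 1482)]
wrist [[328.67034015846014, 0.0, 320.1881745074255], [0.0, 328.67034015846014, 197.68271096953777], [0.0, 0.0, 1.0]] [[0.434, -0.862, -0.263, 196.184], [0.901, 0.415, 0.126, 599.28], [0.0, -0.292, 0.957, 385.178], [0.0, 0.0, 0.0, 1.0]] ['img', 'K', 'extrinsics', 'shot']
case_center []
case_grip []
rack []
rack_board []
dock []
jaw []
jaw_plate []
box_a_center []
```

View pics/scene0.png

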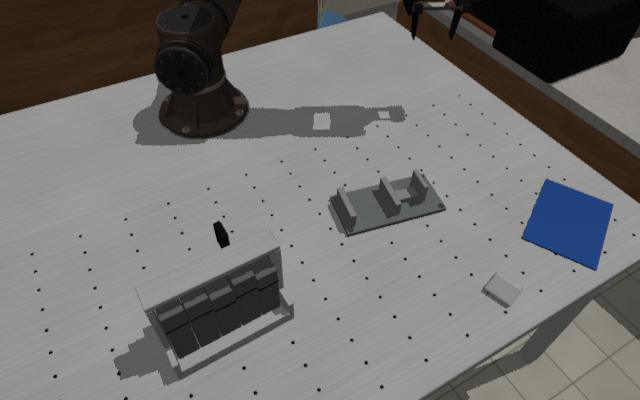

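View pics/side0.png

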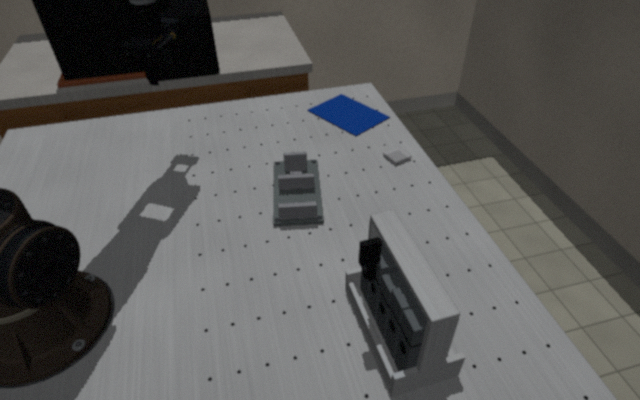

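The scene picture shows the rack from behind (board top from about (138,292) to (277,237)), with the grip fin at (221,235) and the dock at (388,205). The side picture shows the rack's front, with the fin at (371,258), sill on the left of the rack and dock at (298,190). I'll enlarge both to pick corners.

```bash
python3 - <<'E'
import cv2,numpy as np
s=cv2.imread("pics/scene0.png");d=cv2.imread("pics/side0.png")
def crop(im,x,y,w,h,f,st=20):
    c=cv2.resize(im[y:y+h,x:x+w],None,fx=f,fy=f,interpolation=cv2.INTER_CUBIC)
    c=cv2.convertScaleAbs(c,alpha=1.5,beta=10)
    for u in range((x//st+1)*st,x+w,st):
        cv2.line(c,(int((u-x+.5)*f),0),(int((u-x+.5)*f),6),(0,0,255),1); cv2.putText(c,str(u),(int((u-x)*f)-10,17),0,.4,(0,0,255),1)
    for v in range((y//st+1)*st,y+h,st):
        cv2.line(c,(0,int((v-y+.5)*f)),(6,int((v-y+.5)*f)),(0,0,255),1); cv2.putText(c,str(v),(8,int((v-y)*f)+6),0,.4,(0,0,255),1)
    return c
a=crop(s,130,215,170,160,2.35)[:376,:399]; b=crop(d,335,205,135,190,3.0)[:570,:400]
m=np.zeros((570,800,3),np.uint8); m[:a.shape[0],:a.shape[1]]=a; m[:b.shape[0],400:400+b.shape[1]]=b
cv2.imwrite("pics/rack1.png",m)
a=crop(s,322,165,130,75,3.05); b=crop(d,262,145,70,90,6.0)[:540]
m=np.zeros((540,800,3),np.uint8);m[:a.shape[0],:a.shape[1]]=a[:, :400]; m[:b.shape[0],400:400+min(400,b.shape[1])]=b[:,:400]
cv2.imwrite("pics/dock1.png",m)
E
```

```text
(no output)
```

View pics/rack1.png

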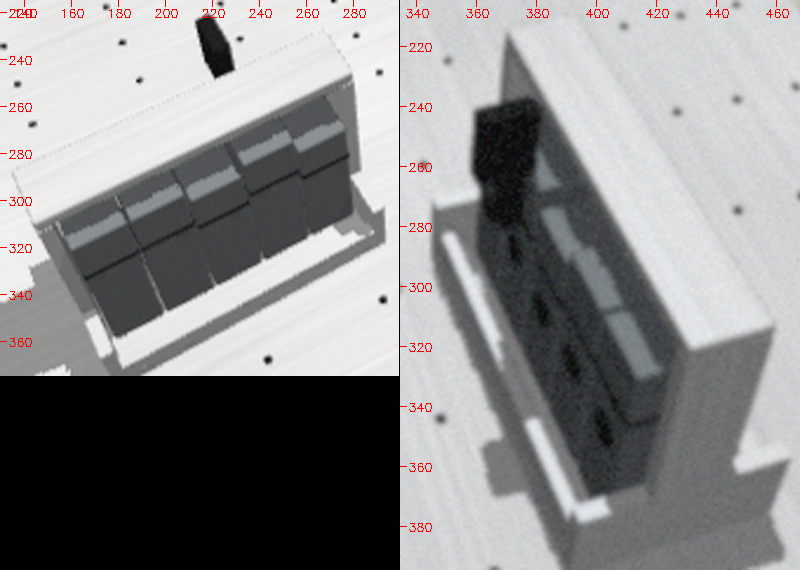

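View pics/dock1.png

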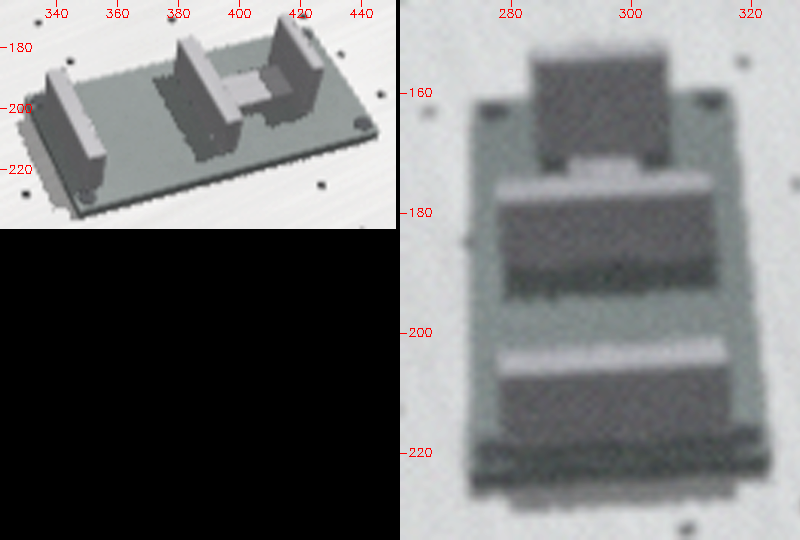

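The rack montage gives clear board-top corners in both views. The fin has its top at about (361–381,240) in the side view. The dock montage shows the base plate, the fixed jaw (left in scene, near in side), and the sliding jaw with its push plate at the +y end. Next: fit poses to these corners.

```bash
cat > h.py <<'E'
import numpy as np, cv2
from scipy.optimize import least_squares
from scipy.spatial.transform import Rotation as R
from cell import readout, eyes, env
def proj(p,K,E):
    P=(np.atleast_2d(p)-E[:3,3])@E[:3,:3]
    return np.c_[K[0,0]*P[:,0]/-P[:,2]+K[0,2], K[1,1]*P[:,1]/P[:,2]+K[1,2]]
def fit(obs,x0,cams,f=None):
    # obs rows: cam, u,v, local x,y,z(world)
    def pts(q):
        c,s=np.cos(q[2]),np.sin(q[2]); L=[(f(o[3],q) if f else o[3]) for o in obs]
        return [np.array([q[0]+c*l[0]-s*l[1],q[1]+s*l[0]+c*l[1],l[2]]) for l in L]
    def res(q): return np.concatenate([proj(p,*cams[o[0]])[0]-o[1:3] for p,o in zip(pts(q),obs)])
    r=least_squares(res,x0,loss="soft_l1",x_scale=[10,10,.1]+[10]*(len(x0)-3)); return r.x,res(r.x).reshape(-1,2)
E
python3 - <<'E'
from h import *
cams={}
for n in ["scene","side"]:
    p=eyes.read_camera(n); cams[n]=(p["K"],p["extrinsics"])
S=lambda X,Y,l:("scene",130+X/2.35-.5,215+Y/2.35-.5,l)
D=lambda X,Y,l:("side",335+(X-400)/3-.5,205+Y/3-.5,l)
ob=[S(36,228,(27,-117,198)),S(353,74,(27,117,198)),S(12,172,(-19,-117,198)),S(322,31,(-19,117,198)),
 D(690,350,(-19,-117,198)),D(774,324,(27,-117,198)),D(510,33,(-19,117,198))]
q,r=fit(ob,[700,-100,0.2],cams); print("rack",q.round(4)); print(r.round(1).tolist())
c,s=np.cos(q[2]),np.sin(q[2])
g=lambda x,y,z:np.array([q[0]+c*x-s*y,q[1]+s*x+c*y,z])
for k in (-42,0,42):
    print(k,"grip",g(-48,k,188).round(1),[proj(g(-48,k,188),*cams[n])[0].round() for n in cams], "fintop side",proj(g(-66,k,212),*cams["side"])[0].round(1),proj(g(-30,k,212),*cams["side"])[0].round(1))
S=lambda X,Y,l:("scene",322+X/3.05-.5,165+Y/3.05-.5,l)
D=lambda X,Y,l:("side",262+(X-400)/6-.5,145+Y/6-.5,l)
ob=[S(78,213,(60,-85,12)),S(377,131,(60,165,12)),S(24,97,(-60,-85,12)),
 S(60,70,(-45,-60,52)),S(104,155,(45,-60,52)),S(178,40,(-45,'j',52)),S(228,124,(45,'j',52)),S(323,68,(30,'p',70)),
 D(470,478,(-60,-85,12)),D(769,462,(60,-85,12)),D(727,93,(60,165,12)),D(475,100,(-60,165,12)),
 D(497,198,(-45,'j',52)),D(711,190,(45,'j',52)),D(531,62,(-30,'i',70)),D(665,56,(30,'i',70))]
f=lambda l,q:(l[0],{'j':45-q[3],'p':45-q[3]+87,'i':45-q[3]+75}.get(l[1],l[1]),l[2])
q,r=fit(ob,[600,150,0.2,10],cams,f); print("dock",q.round(4)); print(r.round(1).tolist())
E
```

```text
rack [ 6.471993e+02 -1.937037e+02  3.020000e-02]
[[-2.2, -1.3], [0.3, -0.3], [-1.0, -0.6], [1.0, -0.7], [1.0, -0.3], [2.3, 0.1], [-0.2, -1.9]]
-42 grip [ 600.5 -237.1  188. ] [array([175., 257.]), array([391., 289.])] fintop side [381.2 282. ] [403.6 276.3]
0 grip [ 599.2 -195.2  188. ] [array([199., 247.]), array([381., 269.])] fintop side [370.8 261.5] [392.3 256.4]
42 grip [ 598.  -153.2  188. ] [array([222., 236.]), array([371., 251.])] fintop side [361.3 242.8] [382.  238.1]
dock [ 5.469404e+02  2.134750e+02 -1.811000e-01  7.968900e+00]
[[-0.6, -0.3], [0.4, -0.3], [-1.2, -0.5], [-0.1, -1.0], [0.1, -0.3], [-0.5, -0.6], [-0.5, -0.7], [1.3, -1.3], [0.2, -0.2], [1.5, -0.8], [0.9, -0.5], [-0.4, 0.7], [0.6, 0.8], [1.0, 0.1], [0.0, 0.0], [0.8, -0.2]]
```

Call:
{"method": "move_arm", "body": {"plan": [[[0, 0, -5.5], [-0.046, -0.038, -0.01], 1], [[0, 0, -11], [-0.092, -0.077, -0.02], 1], [[0, 0, -16.5], [-0.138, -0.115, -0.03], 1], [[0, 0, -22], [-0.184, -0.154, -0.04], 1], [[0, 0, -27.44], [-0.23, -0.192, -0.046], 1]]}}

```text
t: 2.08
eef_pos: [395.7, 288.7, 261.3]
tcp_rot: [3.141, 0.001, -3.108]
ft_force: [0.6, 0.5, 0.6]
opening: 0.999
grip_force: 0.0
```

Call:
{"method": "move_arm", "body": {"plan": [[[0, 0, 0], [-0.019, -0.045, 0], 1], [[0, 0, 0], [-0.038, -0.09, 0], 1], [[0, 0, 0], [-0.056, -0.135, 0], 1], [[0, 0, 0], [-0.075, -0.18, 0], 1], [[0, 0, 0], [-0.094, -0.225, 0], 1]]}}

```text
t: 2.7
eef_pos: [496.3, 66.7, 260.9]
tcp_rot: [3.141, 0.001, -3.112]
ft_force: [-0.1, 1.2, -0.1]
opening: 0.999
grip_force: 0.0
```

Call:
{"method": "move_arm", "body": {"plan": [[[0, 0, 0], [-0.019, -0.045, 0], 1], [[0, 0, 0], [-0.038, -0.09, 0], 1], [[0, 0, 0], [-0.056, -0.135, 0], 1], [[0, 0, 0], [-0.075, -0.18, 0], 1], [[0, 0, 0], [-0.094, -0.224, 0], 1]]}}

```text
t: 3.32
eef_pos: [597.0, -154.4, 260.7]
tcp_rot: [3.142, 0.0, -3.112]
ft_force: [1.4, 0.2, 0.4]
opening: 0.998
grip_force: 0.0
```

```bash
python3 - <<'E'
from h import *
p=eyes.read_camera("wrist"); st=readout.state(); print(st["t"],st["eef_pos"],st["tcp_rot"])
print(repr(p["K"]),repr(p["extrinsics"]))
np.savez("w1.npz",K=p["K"],E=p["extrinsics"],img=p["img"])
for t in ["case_grip"]:
    print(t,[(d["score"],d["uv"]) for d in eyes.cut_out(p,t)])
im=p["img"][:,:,::-1].copy()
q=[647.2,-193.7,.0302]; c,s=np.cos(q[2]),np.sin(q[2])
g=lambda x,y,z:np.array([q[0]+c*x-s*y,q[1]+s*x+c*y,z])
def draw(im,P,col):
    uv=proj([g(*a) for a in P],p["K"],p["extrinsics"]); cv2.polylines(im,[np.round(uv).astype(int)],True,col,1)
big=cv2.convertScaleAbs(im,alpha=1.5,beta=10)
draw(big,[(-66,35,212),(-30,35,212),(-30,49,212),(-66,49,212)],(0,255,0))
draw(big,[(-61,-107,42),(-51,-107,42),(-51,107,42),(-61,107,42)],(0,0,255))
draw(big,[(-19,-117,198),(27,-117,198),(27,117,198),(-19,117,198)],(255,0,0))
big=cv2.resize(big,(800,500),interpolation=cv2.INTER_CUBIC)
cv2.imwrite("pics/w1.png",big)
E
```

```text
3.375 [ 598.77265763 -158.95632682  260.14444715] [-3.14001852e+00  9.74094604e-04 -3.11373481e+00]
array([[328.67034016,   0.        , 320.18817451],
       [  0.        , 328.67034016, 197.68271097],
       [  0.        ,   0.        ,   1.        ]]) array([[-3.01594964e-02, -9.55941278e-01, -2.92004585e-01,
         5.13831814e+02],
       [ 9.99544897e-01, -2.86583255e-02, -9.41798361e-03,
        -1.56690110e+02],
       [ 6.34676830e-04, -2.92155735e-01,  9.56370547e-01,
         4.31181092e+02],
       [ 0.00000000e+00,  0.00000000e+00,  0.00000000e+00,
         1.00000000e+00]])
case_grip [(0.72, [320.7, 209.4])]
```

View pics/w1.png

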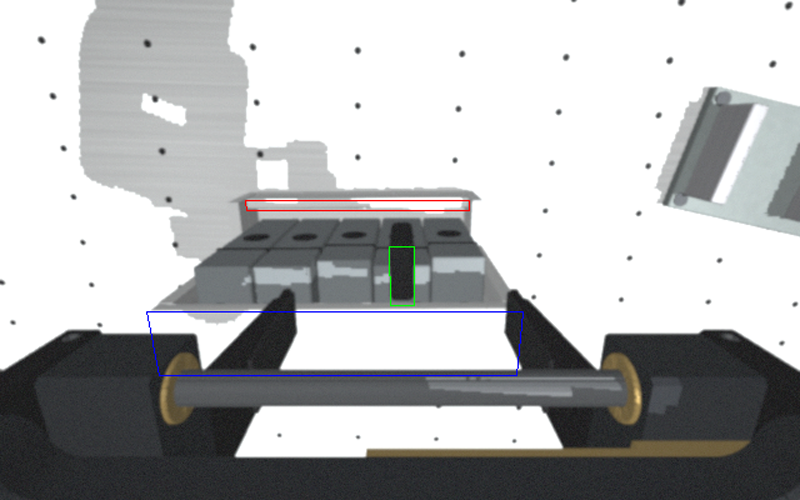

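The wrist view shows the fin at about (402,265), the board's front edge at row 307 and the sill at row ~198. The model is about 3–5 px (≈3 mm) too far out in x. I'll take a still picture and zoom in.

```bash
python3 - <<'E'
from h import *
p=eyes.read_camera("wrist"); st=readout.state(); print(st["t"],st["eef_pos"],st["tcp_rot"],st["joints"])
np.savez("w2.npz",K=p["K"],E=p["extrinsics"],img=p["img"])
x,y,w,h,f=110,145,320,110,2.5
c=cv2.convertScaleAbs(p["img"][y:y+h,x:x+w,::-1],alpha=1.3,beta=40)
c=cv2.resize(c,None,fx=f,fy=f,interpolation=cv2.INTER_CUBIC)
z=cv2.convertScaleAbs(p["img"][170:250,290:370,::-1],alpha=1.5,beta=60)
z=cv2.resize(z,None,fx=4,fy=4,interpolation=cv2.INTER_CUBIC)
m=np.zeros((600,800,3),np.uint8); m[:275]=c; m[278:598,:320]=z
print(p["extrinsics"].round(4).tolist())
cv2.imwrite("pics/w2.png",m)
E
```

```text
3.475 [ 596.75424727 -154.53212632  259.91607549] [ 3.14126319e+00 -6.05374627e-04 -3.11394257e+00] [-3.60531213e-01  4.38854792e-01  1.52191716e+00  8.19415899e-05
  1.18150574e+00 -1.95900864e+00]
[[-0.0273, -0.9561, -0.2919, 514.4624], [0.9996, -0.0261, -0.008, -158.4701], [0.0001, -0.292, 0.9564, 430.3815], [0.0, 0.0, 0.0, 1.0]]
```

View pics/w2.png

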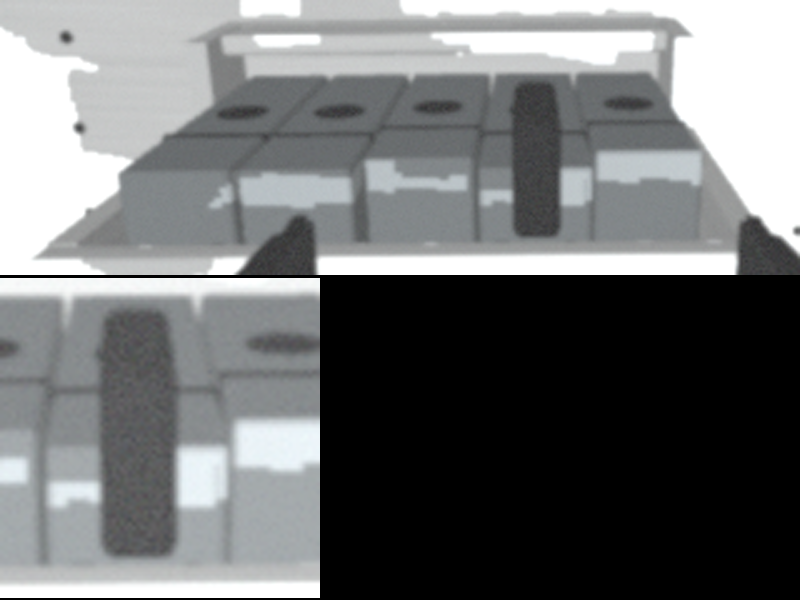

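The crop shows the gripped case in the fourth place (+42 mm). The fin's back top edge is at pixel v≈239.5, u 315.5–334. The board's front edge runs from (124,247.8) to the right. Measure the edges numerically.

```bash
python3 - <<'E'
from h import *
d=np.load("w2.npz"); K,E,img=d["K"],d["E"],d["img"]; g=cv2.GaussianBlur(cv2.cvtColor(img,cv2.COLOR_RGB2GRAY),(3,3),0).astype(float)
def back(u,v,z):
    r=E[:3,:3]@np.array([(u-K[0,2])/K[0,0],-(v-K[1,2])/K[1,1],-1]); return E[:3,3]+r*(z-E[2,3])/r[2]
P=[]
for u in list(range(140,200,4))+list(range(250,400,6)):
    col=g[238:256,u]; dd=np.diff(col); i=int(dd.argmax()); 
    if dd[i]>15:
        w=dd[max(0,i-1):i+2]; v=238+i+.5+ (np.arange(len(w))-1)@w/w.sum(); P.append(back(u,v,198))
P=np.array(P); a=np.polyfit(P[:,1],P[:,0],1); r=P[:,0]-np.polyval(a,P[:,1]); k=abs(r)<1.5; a=np.polyfit(P[k,1],P[k,0],1)
print(len(P),k.sum(),"board front: yaw",-a[0],"x at y=-150",np.polyval(a,-150),r.round(1))
print("board left corner",back(124,247.8,198))
# fin: dark columns at back top rows
for v in (225,230,235):
    row=g[v,300:350]; dd=np.diff(row); i,j=dd.argmin(),dd.argmax(); print(v,300+i+.5,300+j+.5, back(300+(i+j)/2+.5,v,212))
col=g[220:250,324]; print(col.round()); 
print("fin back",back(324.3,239.5,212))
st=readout.state(); print(st["t"],st["eef_pos"],st["tcp_rot"])
E
```

```text
33 27 board front: yaw 0.047395472024150655 x at y=-150 624.9868006859637 [-2.9 -1.1  0.8  2.2  2.5  3.   3.2 -2.3 -1.3 -1.1 -1.  -0.9 -0.7 -0.6
 -0.5 -1.  -0.9 -0.8 -0.6 -0.5 -0.4 -0.3 -0.1 -0.   0.1  0.2  0.3  0.5
  0.6  0.7  0.9  1.   1.1]
board left corner [ 630.13945462 -307.46578799  198.        ]
225 314.5 333.5 [ 601.38735818 -153.36797881  212.        ]
230 314.5 333.5 [ 605.22732405 -153.25022265  212.        ]
235 314.5 333.5 [ 609.10424041 -153.13133336  212.        ]
[ 22.  22.  22.  21.  21.  21.  21.  21.  22.  22.  21.  20.  20.  19.
  19.  21.  22.  22.  26.  40.  59.  73.  81.  86.  90. 100. 122. 152.
 178. 196.]
fin back [ 612.61959396 -152.80659307  212.        ]
3.475 [ 596.75424727 -154.53212632  259.91607549] [ 3.14126319e+00 -6.05374627e-04 -3.11394257e+00]
```

Call:
{"method": "move_arm", "body": {"plan": [[[0, 0, 0], [0.0015, 0.0013, 0.02], 1], [[0, 0, 0], [0.0015, 0.0013, 0.045], 1], [[0, 0, 0], [0.0015, 0.0013, 0.07], 0.6], [[0, 0, 0], [0.0015, 0.0013, 0.089], 0.3], [[0, 0, 0], [0.0015, 0.0013, 0.089], 0]]}}

```text
t: 4.1
eef_pos: [594.2, -150.3, 170.8]
tcp_rot: [3.14, -0.002, -3.111]
ft_force: [-0.1, -0.5, 0.9]
opening: 0.744
grip_force: 0.0
```

```bash
python3 - <<'E'
from h import *
for i in range(3):
    p=eyes.read_camera("wrist"); st=readout.state(); print(st["t"],st["eef_pos"].round(2),st["tcp_rot"].round(4),st["ft_force"],st["opening"],p["extrinsics"][:3,3].round(1))
g=cv2.cvtColor(p["img"],cv2.COLOR_RGB2GRAY)
c=cv2.resize(cv2.convertScaleAbs(p["img"][130:330,190:450,::-1],alpha=1.5,beta=40),None,fx=3,fy=3,interpolation=cv2.INTER_CUBIC)
cv2.imwrite("pics/w3.png",c)
E
```

```text
4.15 [ 594.77 -150.69  171.84] [ 3.1412e+00 -5.0000e-04 -3.1108e+00] [0.26670591 0.47625512 0.6154216 ] 0.6980805554116867 [ 511.5 -152.9  341.5]
4.2 [ 595.11 -150.97  172.45] [-3.1415e+00  7.0000e-04 -3.1108e+00] [ 0.27279485  0.89369211 -0.72860911] 0.6549219874274723 [ 511.7 -153.1  342.4]
4.25 [ 595.25 -151.15  172.68] [-3.1412e+00  1.3000e-03 -3.1110e+00] [0.86511743 0.05670024 0.56203619] 0.6124540694428772 [ 511.9 -153.3  342.9]
```

View pics/w3.png

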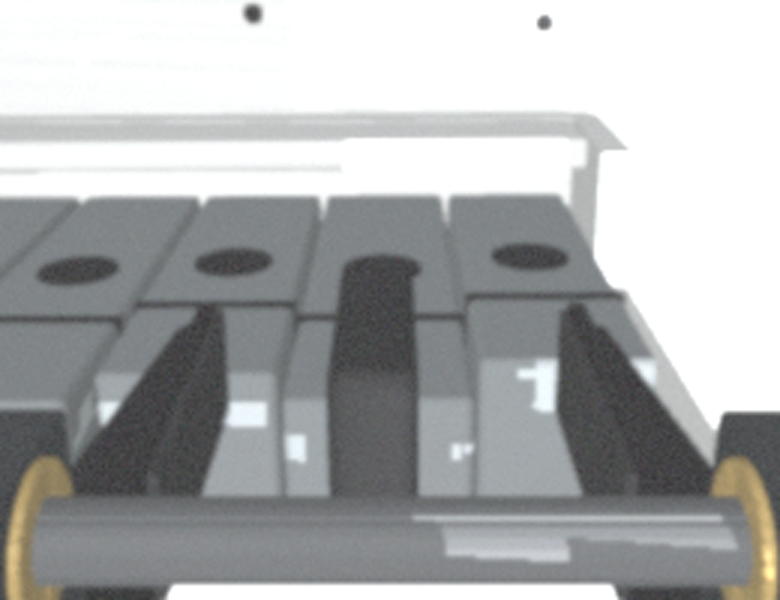

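The fin (u≈314.5) sits 2.6 mm to the −y side of the finger midline (u≈320.5). Shift by that and close.

Call:
{"method": "move_arm", "body": {"plan": [[[0, 0, 0], [0, -0.0025, 0.002], 0], [[0, 0, 0], [0, -0.0025, 0.002], -0.3], [[0, 0, 0], [0, -0.0025, 0.002], -0.4], [[0, 0, 0], [0, -0.0025, 0.002], -0.4], [[0, 0, 0], [0, -0.0025, 0.002], -0.4]]}}

```text
t: 4.88
eef_pos: [595.1, -154.0, 169.6]
tcp_rot: [3.141, 0.0, -3.111]
ft_force: [-0.8, -0.4, -0.4]
opening: 0.302
grip_force: 0.0
```

```bash
python3 - <<'E'
from h import *
for i in range(2):
    p=eyes.read_camera("wrist"); st=readout.state(); print(st["t"],st["eef_pos"].round(2),st["tcp_rot"].round(4),st["ft_force"],st["opening"])
g=cv2.GaussianBlur(cv2.cvtColor(p["img"],cv2.COLOR_RGB2GRAY),(3,3),0).astype(float)
for v in (246,250,256,262,268,275,282): 
    e=np.diff(g[v]); i=[u for u in range(230,400) if abs(e[u])>7 and abs(e[u])==abs(e[u-2:u+3]).max()]; print(v,[(u,int(e[u])) for u in i])
E
```

```text
4.925 [ 595.08 -154.01  169.62] [ 3.1415e+00  1.0000e-04 -3.1115e+00] [-1.04535741  1.15399565  0.08391741] 0.3020257297392151
4.975 [ 595.07 -154.01  169.6 ] [ 3.1415  0.     -3.1114] [-0.16671146 -0.58333073 -0.46197217] 0.30224876312657317
246 [(277, -14), (294, 12), (306, -14), (334, 14), (345, -12), (363, 11)]
250 [(274, -12), (294, 12), (305, -12), (335, 13), (345, -12), (365, 13)]
256 [(271, -14), (294, 13), (295, 13), (305, -14), (335, 14), (345, -12), (369, 32)]
262 [(268, -20), (295, 12), (305, -12), (335, 13), (345, -12), (372, 30)]
268 [(294, 21), (304, -18), (335, 20), (345, -19)]
275 [(293, 20), (305, -18), (335, 20), (346, -20)]
282 [(292, 19), (305, -20), (335, 36), (347, -37), (371, 9)]
```

Centred within 0.5 px. Close.

Call:
{"method": "move_arm", "body": {"plan": [[[0, 0, 0], [0, 0, 0], -1], [[0, 0, 0], [0, 0, 0], -1], [[0, 0, 0], [0, 0, 0], -1], [[0, 0, 0], [0, 0, 0], -1], [[0, 0, 0], [0, 0, 0], -1]]}}

```text
t: 5.6
eef_pos: [595.1, -154.0, 169.6]
tcp_rot: [3.142, 0.0, -3.111]
ft_force: [-0.2, -0.1, -1.3]
opening: 0.144
grip_force: 30.0
```

Call:
{"method": "move_arm", "body": {"plan": [[[0, -2.4, 0], [0.0066, 0, -0.0003], -1], [[0, -4.8, 0], [0.0131, 0, 0.0007], -1], [[0, -7.2, 0], [0.0196, 0, 0.0019], -1], [[0, -9.6, 0], [0.0261, 0, 0.0034], -1], [[0, -12, 0], [0.0325, 0, 0.0052], -1]]}}

```text
t: 6.22
eef_pos: [561.9, -154.8, 164.0]
tcp_rot: [3.141, 0.21, -3.111]
ft_force: [0.3, 0.8, -3.3]
opening: 0.143
grip_force: 30.0
```

Call:
{"method": "move_arm", "body": {"plan": [[[0, -2.4, 0], [0.0066, 0, 0.0007], -1], [[0, -4.8, 0], [0.0131, 0, 0.0017], -1], [[0, -7.2, 0], [0.0196, 0, 0.0029], -1], [[0, -9.6, 0], [0.0261, 0, 0.0044], -1], [[0, -12, 0], [0.0325, 0, 0.0062], -1]]}}

```text
t: 6.85
eef_pos: [531.5, -155.7, 151.2]
tcp_rot: [3.141, 0.419, -3.111]
ft_force: [1.1, -0.2, -2.9]
opening: 0.146
grip_force: 30.0
```

```bash
python3 - <<'E'
from h import *
p=eyes.read_camera("side"); 
c=cv2.resize(cv2.convertScaleAbs(p["img"][200:400,310:490,::-1],alpha=1.5,beta=30),None,fx=3,fy=3,interpolation=cv2.INTER_CUBIC)
cv2.imwrite("pics/s3.png",c)
p=eyes.read_camera("side");st=readout.state(); print(st["t"],st["eef_pos"].round(2),st["tcp_rot"].round(4),st["ft_force"],st["moment"],st["joints"])
E
```

```text
6.95 [ 530.72 -155.55  150.76] [ 3.14    0.4171 -3.1125] [-0.56704127 -0.46873625 -3.21468468] [4.16206007e-04 7.59912687e-01 1.27194516e-02] [-0.50885492  0.37508317  2.07202126  0.58079382  0.3907141  -2.61572468]
```

View pics/s3.png

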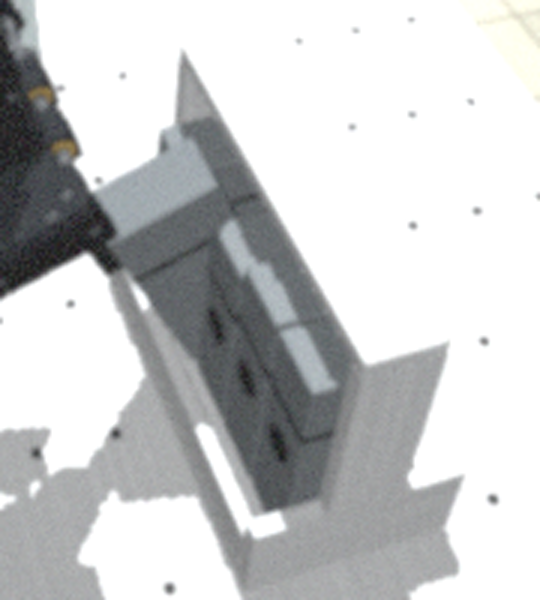

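The picture shows the case tipped about 24° over the sill, neighbours still standing. Joint 6 is at −2.62 (limit −2.69), so I lift first and watch it.

Call:
{"method": "move_arm", "body": {"plan": [[[0, 0, 0], [-0.001, 0, -0.007], -1], [[0, 0, 0], [-0.002, 0, -0.015], -1], [[0, 0, 0], [-0.003, 0, -0.022], -1], [[0, 0, 0], [-0.004, 0, -0.03], -1], [[0, 0, 0], [-0.005, 0, -0.037], -1]]}}

```text
t: 7.58
eef_pos: [521.5, -156.3, 188.1]
tcp_rot: [-3.141, 0.419, -3.111]
ft_force: [-0.2, -1.1, -3.2]
opening: 0.147
grip_force: 30.0
```

```bash
python3 - <<'E'
from h import *
st=readout.state(); print(st["t"],st["eef_pos"].round(2),st["tcp_rot"].round(4),st["ft_force"],st["joints"].round(3))
E
```

```text
7.575 [ 521.51 -156.25  188.12] [-3.1414  0.4192 -3.1114] [-0.18339237 -1.06964372 -3.15290272] [-0.52   0.303  2.051  0.486  0.473 -2.521]
```

Call:
{"method": "move_arm", "body": {"plan": [[[0, 0, 0], [0.0, 0, -0.012], -1], [[0, 0, 0], [0.002, 0, -0.026], -1], [[0, 0, 0], [0.006, 0, -0.038], -1], [[0, 0, 0], [0.013, 0, -0.049], -1], [[0, 0, 0], [0.022, 0, -0.06], -1]]}}

```text
t: 8.2
eef_pos: [476.2, -157.5, 233.7]
tcp_rot: [3.142, 0.419, -3.111]
ft_force: [0.3, 0.0, -3.7]
opening: 0.146
grip_force: 30.0
```

```bash
python3 - <<'E'
from h import *
st=readout.state(); print(st["t"],st["eef_pos"].round(2),st["tcp_rot"].round(4),st["ft_force"],st["joints"].round(3))
E
```

```text
8.2 [ 476.2  -157.54  233.7 ] [ 3.1415  0.4189 -3.1114] [ 0.27502833  0.0492406  -3.67779231] [-0.58   0.175  2.078  0.437  0.584 -2.511]
```

Call:
{"method": "move_arm", "body": {"plan": [[[0, 4.8, 0], [0.005, 0, -0.002], -1], [[0, 9.6, 0], [0.01, 0, -0.005], -1], [[0, 14.4, 0], [0.014, 0, -0.007], -1], [[0, 19.2, 0], [0.019, 0, -0.009], -1], [[0, 24, 0], [0.023, 0, -0.01], -1]]}}

```text
t: 8.82
eef_pos: [451.3, -158.5, 233.4]
tcp_rot: [-3.142, -0.003, -3.112]
ft_force: [-0.7, -0.8, -3.5]
opening: 0.149
grip_force: 30.0
```

```bash
python3 - <<'E'
from h import *
for i in range(2): p=eyes.read_camera("wrist")
st=readout.state(); print(st["t"],st["eef_pos"].round(2),st["tcp_rot"].round(4),st["ft_force"],st["joints"].round(3))
# target: case centre at dock (0,-36); tool x = -case x
q=[546.9,213.5,-.1811]; c,s=np.cos(q[2]),np.sin(q[2])
tx=-48.3; 
T=np.array([q[0]+c*tx+s*36,q[1]+s*tx-c*36]); print("TCP target xy",T)
yaw=st["tcp_rot"][2]; a=np.array([np.cos(yaw),np.sin(yaw)]); b=np.array([np.sin(yaw),-np.cos(yaw)])
d=T-st["eef_pos"][:2]; print("tool shift mm",d@a,d@b, "yaw change deg",np.degrees(q[2]-.0302))
E
```

```text
8.925 [ 452.18 -158.44  233.02] [ 3.1413e+00 -9.0000e-04 -3.1113e+00] [ 0.04346778  0.6740551  -3.30253642] [-0.475  0.263  1.879 -0.     1.001 -2.076]
TCP target xy [492.90586928 186.78813283]
tool shift mm -51.18051338172318 343.8335153559358 yaw change deg -12.106598211114296
```

Call:
{"method": "move_arm", "body": {"plan": [[[0, 0, 0], [-0.005, 0.02, -0.002], -1], [[0, 0, 0], [-0.01, 0.055, -0.004], -1], [[0, 0, 0], [-0.015, 0.095, -0.006], -1], [[0, 0, 0], [-0.02, 0.135, -0.008], -1], [[0, 0, 0], [-0.026, 0.175, -0.01], -1]]}}

```text
t: 9.55
eef_pos: [472.4, 18.5, 243.3]
tcp_rot: [3.14, 0.002, -3.112]
ft_force: [-0.2, -0.1, -2.6]
opening: 0.146
grip_force: 30.0
```

Call:
{"method": "move_arm", "body": {"plan": [[[0, 0, 3], [-0.006, 0.04, 0], -1], [[0, 0, 6], [-0.012, 0.08, 0], -1], [[0, 0, 9], [-0.018, 0.12, 0], -1], [[0, 0, 11], [-0.023, 0.155, 0], -1], [[0, 0, 12.1], [-0.025, 0.169, 0], -1]]}}

```text
t: 10.18
eef_pos: [492.3, 188.6, 243.1]
tcp_rot: [3.139, 0.001, 2.961]
ft_force: [-0.1, 0.1, -3.1]
opening: 0.148
grip_force: 30.0
```

```bash
python3 - <<'E'
from h import *
for i in range(4): p=eyes.read_camera("wrist")
st=readout.state(); print(st["t"],st["eef_pos"].round(2),st["tcp_rot"].round(4),st["ft_force"],st["joints"].round(3))
np.savez("w4.npz",K=p["K"],E=p["extrinsics"],img=p["img"])
im=p["img"][:,:,::-1].copy(); im=cv2.convertScaleAbs(im,alpha=1.4,beta=20)
q=[546.9,213.5,-.1811]; c,s=np.cos(q[2]),np.sin(q[2])
def draw(P,col):
    uv=proj([(q[0]+c*x-s*y,q[1]+s*x+c*y,z) for x,y,z in P],p["K"],p["extrinsics"]); cv2.polylines(im,[np.round(uv).astype(int)],True,col,1)
rect=lambda x,y0,y1,z:[(-x,y0,z),(x,y0,z),(x,y1,z),(-x,y1,z)]
draw(rect(60,-85,165,12),(0,255,0)); draw(rect(45,-75,-60,52),(0,0,255)); draw([(-45,37,52),(45,37,52)],(255,0,0)); draw(rect(30,112,124,70),(255,0,255))
im=cv2.resize(im,(800,500),interpolation=cv2.INTER_CUBIC); cv2.imwrite("pics/w4.png",im)
E
```

```text
10.375 [492.32 186.62 243.08] [3.1407e+00 3.0000e-04 2.9612e+00] [-0.20273865  0.20917973 -4.32941878] [ 2.360e-01  3.200e-01  1.762e+00  1.000e-03  1.059e+00 -1.154e+00]
```

View pics/w4.png

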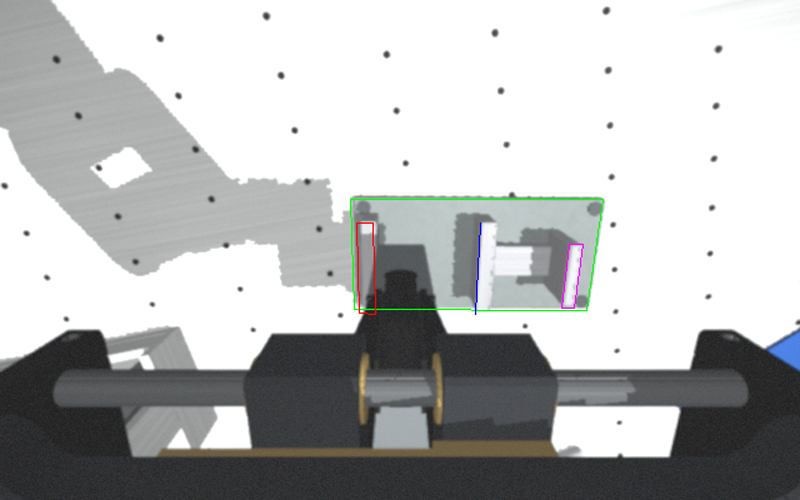

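The overlay matches the dock, fixed jaw and sliding jaw well. The case's left side is close to the fixed jaw, so I shift 3 mm to +y and lower.

Call:
{"method": "move_arm", "body": {"plan": [[[0, 0, 0], [0, 0.003, 0.01], -1], [[0, 0, 0], [0, 0.003, 0.025], -1], [[0, 0, 0], [0, 0.003, 0.04], -1], [[0, 0, 0], [0, 0.003, 0.052], -1], [[0, 0, 0], [0, 0.003, 0.06], -1]]}}

```text
t: 11.0
eef_pos: [493.1, 189.9, 182.0]
tcp_rot: [-3.141, -0.001, 2.96]
ft_force: [0.0, 0.6, -2.4]
opening: 0.149
grip_force: 30.0
```

Call:
{"method": "move_arm", "body": {"plan": [[[0, 0, 0], [0, 0, 0.004], -1], [[0, 0, 0], [0, 0, 0.007], -1], [[0, 0, 0], [0, 0, 0.01], -1], [[0, 0, 0], [0, 0, 0.012], -1], [[0, 0, 0], [0, 0, 0.012], -1]]}}

```text
t: 11.62
eef_pos: [493.2, 190.0, 171.1]
tcp_rot: [3.141, 0.0, 2.961]
ft_force: [0.3, 0.1, -2.1]
opening: 0.147
grip_force: 30.0
```

Call:
{"method": "move_arm", "body": {"plan": [[[0, 0, 0], [0, 0, 0.0005], -1], [[0, 0, 0], [0, 0, 0.001], -1], [[0, 0, 0], [0, 0, 0.0015], -1], [[0, 0, 0], [0, 0, 0.002], -1], [[0, 0, 0], [0, 0, 0.002], -1]]}}

```text
t: 12.25
eef_pos: [493.2, 190.1, 169.8]
tcp_rot: [3.141, 0.001, 2.961]
ft_force: [-4.0, -0.1, 5.5]
opening: 0.148
grip_force: 30.0
```

```bash
python3 - <<'E'
from h import *
p=eyes.read_camera("side")
c=cv2.resize(cv2.convertScaleAbs(p["img"][60:240,220:380,::-1],alpha=1.5,beta=30),None,fx=3.3,fy=3.3,interpolation=cv2.INTER_CUBIC)
cv2.imwrite("pics/s4.png",c)
for i in range(3):
    p=eyes.read_camera("side");st=readout.state(); print(st["t"],st["eef_pos"].round(2),st["tcp_rot"].round(4),st["ft_force"].round(2))
E
```

```text
12.35 [493.15 190.07 169.77] [3.1413e+00 5.0000e-04 2.9606e+00] [-3.5  -0.57  6.  ]
12.4 [493.18 190.05 169.76] [3.1413e+00 5.0000e-04 2.9606e+00] [-3.74 -0.99  4.91]
12.45 [493.17 190.08 169.78] [3.1412e+00 5.0000e-04 2.9606e+00] [-2.9  -0.73  6.9 ]
```

View pics/s4.png

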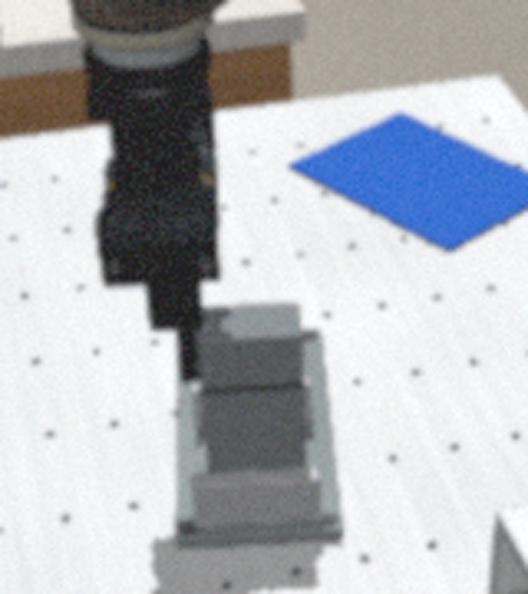

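The case stands between the jaws just behind the fixed jaw, and the force changed sign, so it rests on the plate. Release and retreat upward.

Call:
{"method": "move_arm", "body": {"plan": [[[0, 0, 0], [0, 0, -0.0005], -0.4], [[0, 0, 0], [0, 0, -0.0005], -0.2], [[0, 0, 0], [0, 0, -0.0005], -0.1], [[0, 0, 0], [0, 0, -0.0005], -0.1], [[0, 0, 0], [0, 0, -0.0005], -0.1]]}}

```text
t: 13.08
eef_pos: [493.2, 190.0, 169.6]
tcp_rot: [3.142, 0.0, 2.961]
ft_force: [0.4, 0.3, 0.7]
opening: 0.45
grip_force: 0.0
```

Call:
{"method": "move_arm", "body": {"plan": [[[0, 0, 0], [0, 0, -0.01], -0.1], [[0, 0, 0], [0, 0, -0.03], -0.1], [[0, 0, 0], [0, 0, -0.05], -0.1], [[0, 0, 0], [0, 0, -0.065], -0.1], [[0, 0, 0], [0, 0, -0.08], -0.1]]}}

```text
t: 13.7
eef_pos: [493.1, 190.0, 250.6]
tcp_rot: [3.141, 0.0, 2.961]
ft_force: [1.3, -0.1, 0.5]
opening: 0.451
grip_force: 0.0
```

```bash
python3 - <<'E'
from h import *
st=readout.state(); print(st["t"],st["eef_pos"].round(2),st["tcp_rot"].round(4),st["ft_force"].round(2),st["opening"],st["joints"].round(3))
q=[546.9,213.5,-.1811]; c,s=np.cos(q[2]),np.sin(q[2])
for y in (150,124,77,67):
    print(y,(q[0]-s*y).round(1),(q[1]+c*y).round(1))
E
```

```text
13.7 [493.13 189.98 250.56] [3.1415e+00 1.0000e-04 2.9606e+00] [ 1.3  -0.11  0.46] 0.4514835160870467 [ 0.243  0.316  1.747  0.     1.079 -1.147]
150 573.9 361.0
124 569.2 335.5
77 560.8 289.2
67 559.0 279.4
```

Call:
{"method": "move_arm", "body": {"plan": [[[0, 0, 10], [-0.006, 0.024, -0.01], -0.5], [[0, 0, 20], [-0.012, 0.048, -0.01], -1], [[0, 0, 30], [-0.018, 0.072, -0.01], -1], [[0, 0, 40], [-0.024, 0.096, -0.01], -1], [[0, 0, 50], [-0.03, 0.12, -0.01], -1]]}}

```text
t: 14.32
eef_pos: [544.6, 303.4, 259.9]
tcp_rot: [-3.141, -0.0, 2.082]
ft_force: [0.1, 0.4, -0.2]
opening: 0.015
grip_force: 0.0
```

Call:
{"method": "move_arm", "body": {"plan": [[[0, 0, 10], [0.011, 0.015, 0], -1], [[0, 0, 20], [0.021, 0.03, 0], -1], [[0, 0, 30], [0.032, 0.045, 0], -1], [[0, 0, 40], [0.043, 0.059, 0], -1], [[0, 0, 40], [0.043, 0.059, 0], -1]]}}

```text
t: 14.95
eef_pos: [574.3, 369.8, 259.3]
tcp_rot: [-3.141, 0.0, 1.392]
ft_force: [-0.5, -0.4, 0.4]
opening: 0.003
grip_force: 0.0
```

```bash
cat > dk.py <<'E'
from h import *
p=eyes.read_camera("wrist")
p=eyes.read_camera("wrist")
st=readout.state(); q=[546.9,213.5,-.1811]; c,s=np.cos(q[2]),np.sin(q[2])
d=st["eef_pos"][:2]-q[:2]; print(st["t"],"dock xy",(c*d[0]+s*d[1]).round(1),(-s*d[0]+c*d[1]).round(1),"z",st["eef_pos"][2].round(1),"yaw-dock deg",np.degrees(st["tcp_rot"][2]-q[2]).round(2),st["ft_force"].round(2),st["joints"].round(2),st["opening"])
E
python3 dk.py
```

```text
15.05 dock xy -1.3 157.6 z 259.5 yaw-dock deg 90.25 [-0.21  0.24 -0.52] [ 0.47  0.54  1.35 -0.    1.26  0.65] 0.004229939916227579
```

Call:
{"method": "move_arm", "body": {"plan": [[[0, 0, 0], [0, 0, 0.04], -1], [[0, 0, 0], [0, 0, 0.09], -1], [[0, 0, 0], [0, 0, 0.14], -1], [[0, 0, 0], [0, 0, 0.19], -1], [[0, 0, 0], [0, 0, 0.219], -1]]}}

```text
t: 15.68
eef_pos: [573.5, 368.0, 38.4]
tcp_rot: [-3.14, 0.002, 1.393]
ft_force: [1.3, 0.9, 0.4]
opening: 0.006
grip_force: 0.0
```

Call:
{"method": "move_arm", "body": {"plan": [[[0, 0, 0], [-0.01, 0, 0], -1], [[0, 0, 0], [-0.02, 0, 0], -1], [[0, 0, 0], [-0.03, 0, 0], -1], [[0, 0, 0], [-0.04, 0, 0], -1], [[0, 0, 0], [-0.05, 0, 0], -1]]}}

```text
t: 16.3
eef_pos: [565.9, 319.7, 41.7]
tcp_rot: [3.14, -0.001, 1.39]
ft_force: [0.6, 4.3, 2.7]
opening: 0.006
grip_force: 2.1
```

```bash
python3 dk.py
```

```text
16.4 dock xy -0.9 106.9 z 41.0 yaw-dock deg 89.97 [ 0.28 -0.13  0.28] [ 0.41  0.72  1.64 -0.    0.78  0.59] 0.007272979548476859
```

Call:
{"method": "move_arm", "body": {"plan": [[[0, 0, 0], [-0.006, 0, 0], -1], [[0, 0, 0], [-0.011, 0, 0], -1], [[0, 0, 0], [-0.016, 0, 0], -1], [[0, 0, 0], [-0.021, 0, 0], -1], [[0, 0, 0], [-0.025, 0, 0], -1]]}}

```text
t: 17.02
eef_pos: [560.8, 295.3, 40.6]
tcp_rot: [-3.142, -0.0, 1.39]
ft_force: [-0.1, 4.9, 2.1]
opening: 0.003
grip_force: 2.6
```

Call:
{"method": "move_arm", "body": {"plan": [[[0, 0, 0], [-0.001, 0, 0], -1], [[0, 0, 0], [-0.002, 0, 0], -1], [[0, 0, 0], [-0.003, 0, 0], -1]]}}

```text
t: 17.4
eef_pos: [560.5, 293.4, 40.7]
tcp_rot: [3.141, -0.002, 1.389]
ft_force: [0.6, 14.5, 0.7]
opening: 0.002
grip_force: 7.2
```

```bash
python3 dk.py
```

```text
17.5 dock xy -1.0 81.0 z 40.6 yaw-dock deg 89.99 [ 1.48 10.52  1.17] [0.38 0.71 1.69 0.   0.75 0.56] 0.0038988620182348306
```

Call:
{"method": "move_arm", "body": {"plan": [[[0, 0, 0], [-0.001, 0, 0], -1], [[0, 0, 0], [-0.001, 0, 0], -1], [[0, 0, 0], [-0.001, 0, 0], -1]]}}

```text
t: 17.88
eef_pos: [560.5, 293.4, 40.7]
tcp_rot: [3.14, -0.003, 1.39]
ft_force: [1.4, 16.8, -0.6]
opening: 0.005
grip_force: 8.2
```

```bash
python3 dk.py
```

```text
17.975 dock xy -1.0 81.0 z 40.7 yaw-dock deg 90.0 [ 1.19 16.7   0.07] [0.38 0.71 1.69 0.   0.74 0.56] 0.0021806387789874314
```

Blocked at the same position with rising force: the jaw is closed. Back off, rise, and verify.

Call:
{"method": "move_arm", "body": {"plan": [[[0, 0, 0], [0.01, 0, 0], -1], [[0, 0, 0], [0.03, 0, 0], -1], [[0, 0, 0], [0.06, 0, -0.02], -1], [[0, 0, 0], [0.09, 0, -0.06], -1], [[0, 0, 0], [0.11, 0, -0.12], -1]]}}

```text
t: 18.6
eef_pos: [579.1, 400.9, 159.4]
tcp_rot: [-3.139, 0.003, 1.391]
ft_force: [0.1, 0.0, 0.4]
opening: 0.004
grip_force: 0.0
```

Call:
{"method": "move_arm", "body": {"plan": [[[0, 0, 0], [0.03, 0, -0.05], -1], [[0, 0, 0], [0.06, 0, -0.1], -1], [[0, 0, 0], [0.08, 0, -0.13], -1], [[0, 0, 0], [0.08, 0, -0.13], -1]]}}

```text
t: 19.1
eef_pos: [594.3, 480.1, 291.9]
tcp_rot: [3.139, -0.002, 1.391]
ft_force: [-0.2, -0.7, -0.4]
opening: 0.004
grip_force: 0.0
```

```bash
python3 - <<'E'
from h import *
a=eyes.read_camera("scene"); b=eyes.read_camera("side"); st=readout.state(); print(st["t"],st["eef_pos"],st["ft_force"])
f=lambda p,x,y,w,h,k:cv2.resize(cv2.convertScaleAbs(p["img"][y:y+h,x:x+w,::-1],alpha=1.5,beta=20),None,fx=k,fy=k,interpolation=cv2.INTER_CUBIC)
m=np.zeros((600,800,3),np.uint8)
c=f(a,130,90,330,285,1.21)[:,:400]; m[:c.shape[0],:c.shape[1]]=c
c=f(b,250,70,230,325,1.73)[:600,:400]; m[:c.shape[0],400:400+c.shape[1]]=c
cv2.imwrite("pics/end.png",m)
E
```

```text
19.2 [593.82153176 478.11990741 288.52522129] [ 0.56156395 -0.0767709  -0.56354046]
```

View pics/end.png

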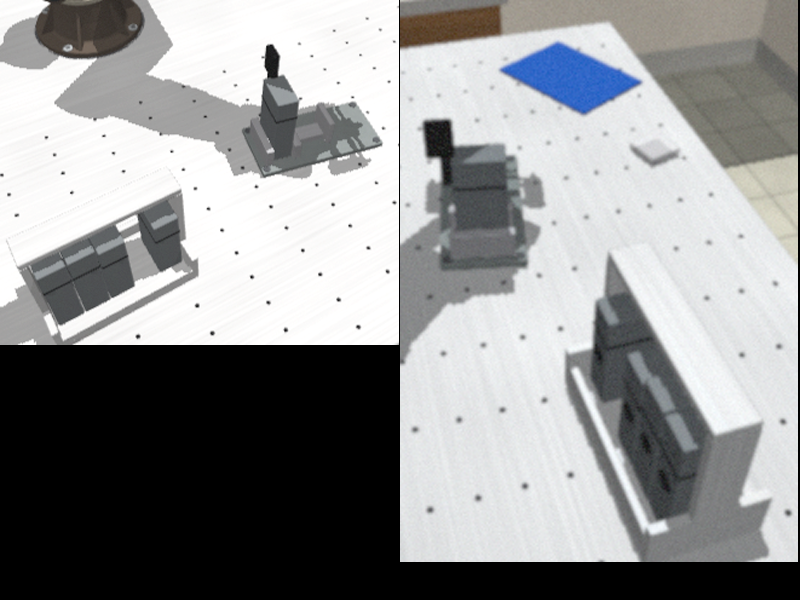

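The case stands upright between the jaws, the other four stand in the rack, and the arm is clear. I'll check the jaw value numerically with the network mask.

```bash
python3 - <<'E'
from h import *
q=[546.9,213.5,-.1811]; c,s=np.cos(q[2]),np.sin(q[2])
W=lambda x,y,z:(q[0]+c*x-s*y,q[1]+s*x+c*y,z)
for n in ["scene","wrist"]:
    p=eyes.read_camera(n)
    for t in ["jaw_plate"]:
        for d in eyes.cut_out(p,t)[:2]:
            m=d["mask"]; ys,xs=np.nonzero(m); print(n,round(d["score"],2),d["uv"],m.sum(),"bbox",xs.min(),xs.max(),ys.min(),ys.max())
            for j in (55,60,65,70):
                o=132-j; h=cv2.convexHull(proj([W(x,y,z) for x in(-30,30) for y in(o-12,o) for z in(14,70)],p["K"],p["extrinsics"]).astype(np.float32))
                M=np.zeros(m.shape,np.uint8); cv2.fillConvexPoly(M,np.round(h).astype(int),1); M=M>0
                print(j,"IoU",round((M&m).sum()/(M|m).sum(),3),"bbox",h[:,0].min(0).round(1),h[:,0].max(0).round(1))
E
```

```text
scene 0.59 [393.9, 202.0] 715 bbox 371 405 175 220
55 IoU 0.328 bbox [390.7 172.2] [410.1 207.5]
60 IoU 0.423 bbox [388.8 172.7] [408.1 208.1]
65 IoU 0.465 bbox [386.9 173.2] [406.1 208.6]
70 IoU 0.412 bbox [385.  173.6] [404.1 209.1]
wrist 0.62 [320.3, 339.3] 166 bbox 317 324 325 351
55 IoU 0.0 bbox [299.9 283.4] [343.6 313. ]
60 IoU 0.0 bbox [300.  286.3] [343.5 316.1]
65 IoU 0.0 bbox [300.1 289.1] [343.4 319.2]
70 IoU 0.0 bbox [300.1 291.9] [343.3 322.2]
```

```bash
python3 -c "
from cell import env
print(env.job_done())"
```

```text
the job is handed in; nothing more can be done
None
```

The gripped case now stands upright in the dock and is clamped against the fixed jaw. The jaw was blocked at about 17 N and measured about 65 mm from one camera. The other four cases stand in the rack, and I handed the job in at about 19 s of 58 (no verdict shown), though I viewed 11 pictures, one over the limit of 10.

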